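# Hold the index plunger of a fret-slotting jig clear

### The job

One of the two black-knobbed index plungers on the fret-slotting jig has dropped into its hole and locks the sled; the other is riding up on its bar with its red collar showing. Find the one that is down, pull its knob straight up, fully back to its stop, and finish while still holding it up there, so that I can slide the sled on to the next fret. Leave the other plunger riding where it is, and do not shift the sled or disturb the tools lying round the jig.

Things in the scene. Friction and masses are not known exactly. Their poses are not given: they have to be found in the camera images.
- jig: fixed slotting jig: plywood base 192 x 360 x 18 mm, two dark fences. Origin: centre of its underside, on the bench; x across it, away from the robot; y along it (the sled's way); turned up to 0.3 rad. Aluminium bridge along x at y = 0 (36 mm wide, top 60 mm up) carries the plungers at x = -52 (near) and +52 mm (far). Four saw-guide posts, 95 mm high, at x = +-77, y = -98 to -114 mm
- near_knob: black knob of the near index plunger, towards the robot. Origin: on its axis at the knob's underside; z up. Neck 17 mm across from 0 to 5 mm, then a plain 28 mm cylinder from 5 to 26 mm above the origin, free all round; the other knob is 104 mm away along the jig's x. Below it a fixed sleeve 16 mm across with a 23 mm nut. Moves only straight up and down
- far_knob: black knob of the far index plunger, away from the robot. Origin: on its axis at the knob's underside; z up. Neck 17 mm across from 0 to 5 mm, then a plain 28 mm cylinder from 5 to 26 mm above the origin, free all round; the other knob is 104 mm away along the jig's x. Below it a fixed sleeve 16 mm across with a 23 mm nut. Moves only straight up and down
- plunger_near (a joint): height of the near plunger above home, m: 0 = pin home in its hole, knob down on the sleeve; about 0.0095 = pin tip riding on the solid index bar, knob up, red collar showing; 0.016 = fully back, at the stop. Sprung down: 6 N at 0 to 12.4 N at 0.016. At the start one of the two plungers is down and the other riding, either way round
- plunger_far (a joint): height of the far plunger above home, m: 0 = pin home in its hole, knob down on the sleeve; about 0.0095 = pin tip riding on the solid index bar, knob up, red collar showing; 0.016 = fully back, at the stop. Sprung down: 6 N at 0 to 12.4 N at 0.016. At the start one of the two plungers is down and the other riding, either way round
- sled: loose plywood sled 130 x 400 x 20 mm, about 0.7 kg, between the jig's fences, with two aluminium index bars (11 mm fret holes, staggered from bar to bar, for the 10 mm pins) and a small wooden pull knob at its +y end. Origin: centre of its underside; axes as the jig's. Locked by the plunger that is down; slides along y once that is pulled
- blank: loose dark ukulele fingerboard blank 50 x 300 x 6 mm lying on the sled between the bars. Origin: centre of its underside
- block_plane: bystander: block plane 160 x 46 mm, 52 mm high, beyond the jig. Origin: centre of its sole
- fret_saw: bystander: fret saw lying flat, 310 mm long, brass back, wooden handle, 25 mm high, between the jig and the robot. Origin: near its middle, on the bench
- tape_roll: bystander: roll of masking tape lying flat, 96 mm across, 24 mm high, beyond the jig's +y end. Origin: centre of its underside
- fret_hammer: bystander: small hammer lying flat, 240 mm long, beyond the jig's -y end. Origin: about the middle of its handle line, on the bench

How it is judged:
By the outcome, as a careful person would: the job done as asked, in the order asked, and still so for the second after the job is handed in, while the arm keeps its last pose, push and grip.
It also fails if it takes over 29 s, if anything falls off the work surface, if the arm or the gripper's body presses on something with over 40 N, if the wrist force passes 120 N, or if a joint passes its speed limit or range.

### The arm

A 6-joint arm with a two-finger parallel gripper is mounted at the origin on the work surface. World frame = base frame: x ahead of the robot, y to its left, z up, the work surface at z = 0. Lengths are in m, angles in rad, forces in N, time in s.
With the tool pointing down it reaches from about 0.375 to 0.975 m from the base axis. Payload 3.8 kg.
Tool frame: the origin (TCP) lies midway between the tips of the shut fingers; the grasp point (between the pads) lies 19 mm behind it; x points along the fingers, y is the direction in which the jaws open and shut, and the axes are right-handed (so a half turn about x gives the same grasp; the last joint's range is limited). The gripper opens to 88 mm and grips with 3 to 60 N. Pads are 18 mm wide; open, the fingers measure 123 mm over their backs; the gripper's body (75 mm by 187 mm) begins 45 mm behind the grasp point.
Start: joints at [1.21, 0.264, 1.604, -0, 1.274, -0.037], TCP at [0.215, 0.64, 0.239] pointing down, gripper open.
Joint ranges: [-2.63, 2.63], [-0.94, 2.18], [0.31, 2.57], [-1.31, 4.45], [0, 2.66], [-2.55, 2.55]. Speed limits (rad/s): [2.57, 2.57, 3.14, 3.14, 3.14, 3.14].

### API

Orientations are given as a rotation vector (axis times angle).
In Python, from cell import manip, inverse_kinematics, cams, order gives the robot as it stands. Calls block until the motion is done:
- manip.move_pose(position, orientation): joint-space move of the TCP to a pose.
- manip.move_linear(position, rate=0.15, rot=None): straight line of the TCP; rot=None keeps the orientation; rate is the mean speed in m/s.
- manip.set_joints(angles): joint-space move.
- manip.set_gripper(opening, force=None): finger opening in m; force is the grip in N (None keeps the last); returns when the fingers have stopped.
- manip.dwell(seconds).
- inverse_kinematics(position, orientation): joint angles nearest the present ones, or None.
- manip.state(): the state.
- cams.capture(name): name is "scene" or "side" or "wrist"; returns a dict with "image" (420x560x3 uint8, blue, green, red), "z_map" (420x560 float32, m along the optical axis (not along the pixel's ray), 0 where there is no reading), "intrinsics" (3x3 intrinsics, pixels), "position" and "orientation" of the camera in the world; the wrist camera has in their place "T_tool_cam" (4x4, takes a point from camera to tool coordinates, whose origin is the TCP and whose axes are the tool frame's). Camera axes: x right, y down, z forward; pixel columns grow to the right and rows downward; lengths in m; the calibration is good to about 2 mm. The wrist camera is an equidistant fisheye: a pixel r from the principal point sees the ray r / f radians off the axis. A picture is of the moment at which its call begins: read the wrist's pose just before it.
A pose or a line that the arm cannot do raises manip.IKError and nothing moves.
- order.close_job(): hands the job in, once; it reports no verdict.
The state is a dict: "clock": time; "joint_pos": joint angles; "joint_velocities": joint speeds; "tau": joint torques, N m; "tool_pos": TCP position; "tcp_rot": TCP orientation; "contact_force": force on the tool from outside, world axes, zero at the start; "moment": the same for the moment, N m; "gripper_width": finger opening in m.
Only numpy, scipy, OpenCV 4.12 (cv2) and the standard library are available. Lean on these libraries where they do the work, as an engineer would, in place of code of your own. Each camera call takes 0.05 s, during which the arm holds its last target. There are 200 camera calls.

## Working session

There is one attempt and no reset: what is moved stays moved. The work goes in short steps, each a Python script; the robot and the scene stay as the last script left them, time stands still between calls to the robot, and variables do not carry over. Pictures are saved under pics/ and viewed, about 8 in all and at most 12, crops included, and the job is handed in when it is done.

```bash
mkdir -p pics; ls
python3 - <<'E'
from cell import manip,cams
import cv2,pickle,numpy as np
s=manip.state();print(s)
D={}
for n in("scene","side"):
    c=cams.capture(n);D[n]=c;cv2.imwrite(f"pics/{n}0.png",c["image"]);print(n,c["intrinsics"],c["position"],c["orientation"])
pickle.dump(D,open("d0.pkl","wb"))
E
```

```text
pics
{'clock': 0.0, 'joint_pos': array([ 1.21010768e+00,  2.64745496e-01,  1.60533427e+00, -5.95386639e-05,
        1.27370521e+00, -3.69006496e-02]), 'joint_velocities': array([ 8.31140547e-04, -9.50627787e-05,  3.62066161e-04,  6.69368427e-04,
       -6.84842498e-04, -3.97405315e-04]), 'tau': array([-1.46288671e-04, -5.02097726e+01, -3.56880677e+01,  7.26293027e-02,
        2.90591625e-02, -2.10897906e-04]), 'tool_pos': array([0.21453256, 0.63926596, 0.23741462]), 'tcp_rot': array([ 0.25239806,  1.55619803, -0.25580394]), 'contact_force': array([-0.130356  , -0.40057784,  0.70142247]), 'moment': array([ 0.01076825, -0.01318904, -0.01015753]), 'gripper_width': 0.08772256962409303}
scene [[468.03007097   0.         270.03316662]
 [  0.         468.03007097 207.338987  ]
 [  0.           0.           1.        ]] [1.23769676 0.75158182 0.97182427] [-0.90080082 -2.48627017  1.08595896]
side [[407.74247774   0.         279.98446364]
 [  0.         407.74247774 208.23562861]
 [  0.           0.           1.        ]] [0.32158727 0.63710507 0.77019121] [-0.55845356  2.72429363 -1.08920749]
```

View pics/scene0.png

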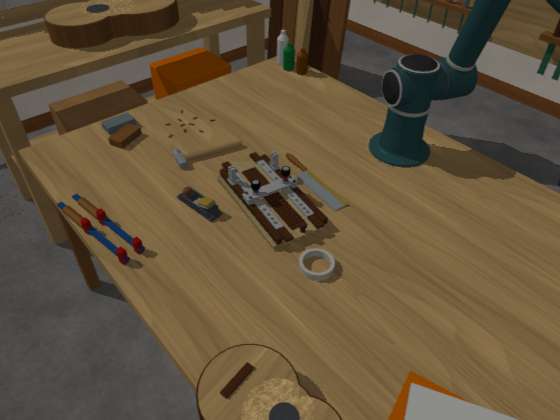

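View pics/side0.png

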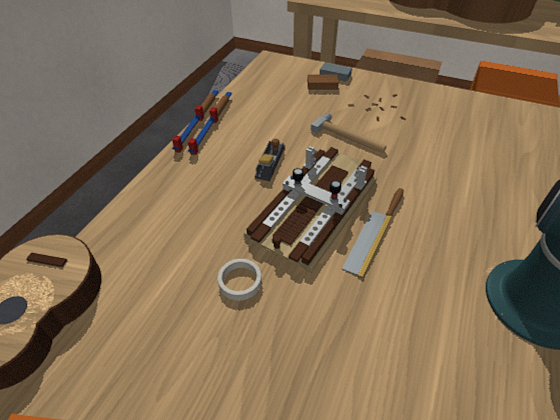

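The knobs are at about (256,185) and (286,171) in the scene view. In the side view they are at (297,174) and (335,187). I'll enlarge both and get 3D positions from depth.

```bash
cat > h.py <<'E'
import numpy as np,cv2
from scipy.spatial.transform import Rotation as R
def cloud(c):
    z=c["z_map"];K=c["intrinsics"];v,u=np.indices(z.shape)
    p=np.stack([(u-K[0,2])/K[0,0]*z,(v-K[1,2])/K[1,1]*z,z],-1)
    P=p@R.from_rotvec(c["orientation"]).as_matrix().T+c["position"]
    P[z==0]=np.nan
    return P
E
python3 - <<'E'
from h import *
import pickle
D=pickle.load(open("d0.pkl","rb"))
a=cv2.resize(D["scene"]["image"][140:215,225:325],(800,600)[:2],interpolation=cv2.INTER_CUBIC)
b=cv2.resize(D["side"]["image"][145:220,275:375],(800,600),interpolation=cv2.INTER_CUBIC)
cv2.imwrite("pics/crop.png",cv2.resize(np.vstack([a,b]),(400,600)) if 0 else np.hstack([cv2.resize(a,(400,300)),cv2.resize(b,(400,300))]))
for n,px in(("scene",[(256,183),(286,169)]),("side",[(297,172),(335,185)])):
    P=cloud(D[n])
    for u,v in px:
        Q=P[v-12:v+22,u-12:u+13].reshape(-1,3);I=D[n]["image"][v-12:v+22,u-12:u+13].reshape(-1,3)
        m=(I.max(1)<60)&(Q[:,2]>.066)
        print(n,u,v,m.sum(),np.nanmedian(Q[m],0).round(4),np.nanmin(Q[m],0).round(4),np.nanmax(Q[m],0).round(4))
        t=m&(Q[:,2]>np.nanpercentile(Q[m,2],97)-.004);print("  top",t.sum(),Q[t].mean(0).round(4), ((Q[t].min(0)+Q[t].max(0))/2).round(4))
E
```

```text
scene 256 183 76 [ 0.5928 -0.0704  0.0922] [ 0.5752 -0.0885  0.0666] [ 0.602  -0.0623  0.1059]
  top 15 [ 0.5905 -0.0736  0.1027] [ 0.5886 -0.0754  0.1035]
scene 286 169 70 [ 0.4909 -0.0543  0.1022] [ 0.4666 -0.0748  0.0667] [ 0.5006 -0.046   0.1148]
  top 22 [ 0.4894 -0.0557  0.1104] [ 0.4873 -0.0604  0.1115]
side 297 172 91 [ 0.5835 -0.071   0.0919] [ 0.5738 -0.0867  0.0672] [ 0.5984 -0.0653  0.1023]
  top 27 [ 0.5847 -0.0739  0.1003] [ 0.5865 -0.077   0.1   ]
side 335 185 105 [ 0.4825 -0.0545  0.1032] [ 0.4717 -0.072   0.0667] [ 0.4982 -0.0486  0.1124]
  top 36 [ 0.4849 -0.0571  0.1097] [ 0.485  -0.0603  0.1099]
```

View pics/crop.png

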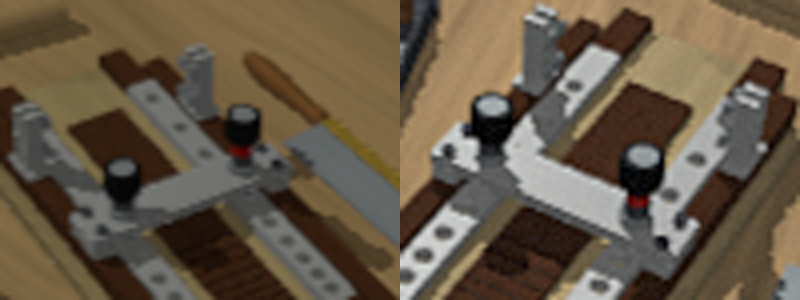

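The near knob shows its red collar and its top is about 0.111 m up, so it is riding. The far knob shows no collar and its top is about 0.102 m, so it is the one that is down. It stands at about (0.588, -0.075). I'll go above it and look with the wrist camera.

```bash
cat >> h.py <<'E'
def ori(a,flip=1):
    x=np.array([0,0,-1.]);y=flip*np.array([-np.sin(a),np.cos(a),0]);
    return R.from_matrix(np.stack([x,y,np.cross(x,y)],1)).as_rotvec()
A=-0.16
E
python3 - <<'E'
from h import *
from cell import manip,cams,inverse_kinematics as ik
import pickle
p=np.array([.587,-.075,.19])
c=[(f,ik(p,ori(A,f))) for f in(1,-1)];print(c)
f,q=min([k for k in c if k[1] is not None],key=lambda k:abs(k[1]-manip.state()["joint_pos"]).max())
manip.move_pose(p,ori(A,f))
s=manip.state();w=cams.capture("wrist");print(f,s["clock"],s["tool_pos"],s["tcp_rot"],s["contact_force"])
print(w["intrinsics"],w["T_tool_cam"])
pickle.dump((s,w,f),open("w1.pkl","wb"));cv2.imwrite("pics/w1.png",w["image"])
E
```

```text
[(1, array([-0.16916923,  0.14327172,  1.84003903,  0.        ,  1.1582819 ,
       -1.57996556])), (-1, array([-0.16916923,  0.14327172,  1.84003903,  0.        ,  1.1582819 ,
        1.5616271 ]))]
1 2.9417 [ 0.58718685 -0.07420378  0.19006174] [ 0.12500322  1.56708394 -0.12465505] [0.28002119 0.3220934  0.7014938 ]
[[325.1922621    0.         282.31693948]
 [  0.         325.1922621  213.55850296]
 [  0.           0.           1.        ]] [[ 3.82501290e-04 -3.25630393e-01  9.45497066e-01 -1.45328274e-01]
 [ 9.99999687e-01  7.78844873e-04 -1.36315186e-04 -1.18801191e-03]
 [-6.92007175e-04  9.45496822e-01  3.25630589e-01 -8.54517226e-02]
 [ 0.00000000e+00  0.00000000e+00  0.00000000e+00  1.00000000e+00]]
```

View pics/w1.png

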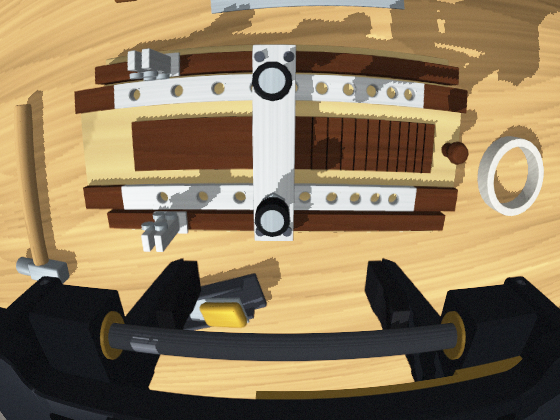

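The wrist view shows the far knob's silver cap at (272,217) and the near knob's at (272,80). The way down to the far knob is clear. I'll locate both caps through the fisheye model.

```bash
cat > loc.py <<'E'
from h import *
import pickle
def wloc(s,w,u,v,z=None):
    K=w["intrinsics"];d=np.array([u-K[0,2],v-K[1,2]]);r=np.linalg.norm(d);th=r/K[0,0]
    ray=np.r_[d/r*np.sin(th),np.cos(th)]
    T=w["T_tool_cam"];Rt=R.from_rotvec(s["tcp_rot"]).as_matrix()
    o=Rt@T[:3,3]+s["tool_pos"];g=Rt@T[:3,:3]@ray
    zm=np.median(w["z_map"][int(v)-2:int(v)+3,int(u)-2:int(u)+3])
    return o,g,o+g*zm/np.cos(th),(None if z is None else o+g*(z-o[2])/g[2])
def cap(w,u,v,rad=18):
    sub=w["image"][v-rad:v+rad,u-rad:u+rad].min(2)
    m=(sub>110).astype(np.uint8);n,l,st,c=cv2.connectedComponentsWithStats(m,connectivity=4)
    k=l[rad,rad];return c[k]+[u-rad,v-rad],st[k]
E
python3 - <<'E'
from loc import *
s,w,f=pickle.load(open("w1.pkl","rb"))
for u,v,z in((272,217,.102),(272,80,.1115)):
    c,st=cap(w,u,v);o,g,P,Q=wloc(s,w,*c,z);print(c,st,"depth",P.round(4),"plane",Q.round(4))
E
```

```text
[271.78518519 220.64691358] [  7  11  23  22 405] depth [ 0.5864 -0.0835  0.1018] plane [ 0.5864 -0.0835  0.102 ]
[271.44972578  80.18829982] [  4   6  28  26 547] depth [ 0.4841 -0.0663  0.1116] plane [ 0.4841 -0.0663  0.1115]
```

Run:
```python
from loc import *
D=pickle.load(open("d0.pkl","rb"))
for n,px in(("scene",[(255.75,181.2,.102),(285.5,168,.1115)]),("side",[(298,170.7,.102),(335.3,183,.1115)])):
    c=D[n];K=c["intrinsics"]
    for u,v,z in px:
        g=R.from_rotvec(c["orientation"]).as_matrix()@np.r_[(u-K[0,2])/K[0,0],(v-K[1,2])/K[1,1],1]
        print(n,(c["position"]+g*(z-c["position"][2])/g[2]).round(4),cloud(c)[int(round(v)),int(round(u))].round(4))
```

```text
scene [ 0.5844 -0.0799  0.102 ] [ 0.5856 -0.0771  0.1052]
scene [ 0.4841 -0.0627  0.1115] [ 0.4832 -0.0615  0.1117]
side [ 0.5865 -0.0827  0.102 ] [ 0.5864 -0.0825  0.1012]
side [ 0.4851 -0.0658  0.1115] [ 0.4859 -0.0658  0.1112]
```

All three views agree on the far knob at (0.586, -0.083) with its top at 0.102. I'll shift over it, check close up, then go down.

Run:
```python
from loc import *
from cell import manip,cams
A=-.167
manip.set_gripper(.055,45)
manip.move_pose([.5863,-.0830,.135],ori(A))
s=manip.state();w=cams.capture("wrist");print(s["clock"],s["tool_pos"],s["gripper_width"])
pickle.dump((s,w,1),open("w2.pkl","wb"));cv2.imwrite("pics/w2.png",w["image"])
```

```text
3.975 [ 0.58442559 -0.08274941  0.1332645 ] 0.05509157388240881
```

View pics/w2.png

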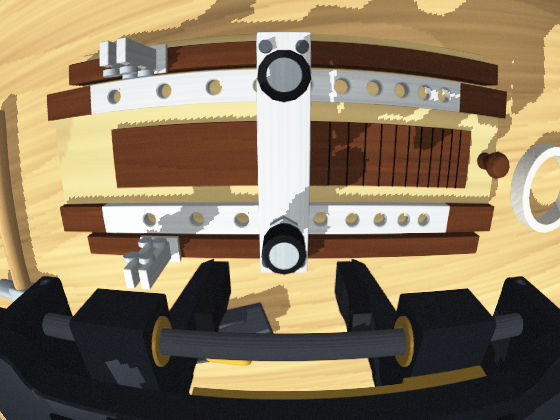

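The cap is at (284,257), centred between the fingertips at columns 215-230 and 340-355. I'll compute the position, then go down and grip.

Run:
```python
from loc import *
from cell import manip,cams
A=-.167
s,w,f=pickle.load(open("w2.pkl","rb"))
c,st=cap(w,284,258);o,g,P,Q=wloc(s,w,*c,.102);print(c,st,P.round(4),Q.round(4),manip.state()["tool_pos"])
s1,w1,_=pickle.load(open("w1.pkl","rb"));c1,_=cap(w1,272,217);o1,g1,_,_=wloc(s1,w1,*c1)
t=np.linalg.lstsq(np.c_[g1,-g],o-o1,rcond=None)[0];print("2-view",(o1+g1*t[0]).round(4),(o+g*t[1]).round(4))
xy=Q[:2]
assert np.linalg.norm(xy-[.5863,-.083])<.004
manip.move_linear([*xy,.074],rate=.06,rot=ori(A));manip.dwell(.2)
s=manip.state();print(s["clock"],s["tool_pos"],s["contact_force"])
manip.set_gripper(0,45);manip.dwell(.2)
s=manip.state();print(s["clock"],s["tool_pos"],s["contact_force"],s["gripper_width"])
```

```text
[283.63579278 255.55259027] [  3   2  30  28 637] [ 0.5861 -0.0834  0.1025] [ 0.5864 -0.0835  0.102 ] [ 0.58608986 -0.08291882  0.13515128]
2-view [ 0.5864 -0.0834  0.102 ] [ 0.5864 -0.0835  0.102 ]
5.3917 [ 0.58677301 -0.08354965  0.07451834] [-0.27698463 -0.05510048  0.17368102]
6.1417 [ 0.58657589 -0.08236666  0.07404953] [0.82845511 4.56785465 0.62471489] 0.02633802648965707
```

Gripped. I'll lift in steps, following the small sideways offset the jaws found and watching the force for the stop.

Run:
```python
from loc import *
from cell import manip,cams
p=manip.state()["tool_pos"];x,y,z0=p[0],p[1]+.0007,.074
for d in(.004,.008,.012,.014,.015,.016,.017,.018):
    manip.move_linear([x,y,z0+d],rate=.03);manip.dwell(.15)
    s=manip.state();print(d,round(s["clock"],2),(s["tool_pos"]-p).round(4),s["contact_force"].round(2),round(s["gripper_width"],4))
    if s["contact_force"][2]<-25:break
w=cams.capture("wrist");cv2.imwrite("pics/w3.png",w["image"])
c=cams.capture("side");pickle.dump(c,open("s3.pkl","wb"));cv2.imwrite("pics/s3.png",cv2.resize(c["image"][140:230,260:380],(800,600),interpolation=cv2.INTER_CUBIC))
```

```text
0.004 6.59 [-0.      0.0001  0.0035] [ 3.45 -3.7  -9.11] 0.0264
0.008 7.03 [-0.0001  0.0002  0.0074] [ 4.45 -4.37 -8.88] 0.0261
0.012 7.46 [-0.0001  0.0001  0.0112] [  4.    -3.83 -10.65] 0.0267
0.014 7.86 [-0.0001  0.0001  0.013 ] [  4.36  -4.09 -11.17] 0.0265
0.015 8.26 [-0.0001  0.0001  0.0139] [  4.94  -4.4  -12.15] 0.0264
0.016 8.66 [-0.0001  0.0001  0.0149] [  4.83  -3.79 -12.57] 0.0261
0.017 9.06 [-0.0001  0.0001  0.0158] [  6.27  -3.3  -12.51] 0.0262
0.018 9.46 [-0.0001  0.0001  0.0162] [  7.18  -3.91 -15.59] 0.0268
```

View pics/s3.png

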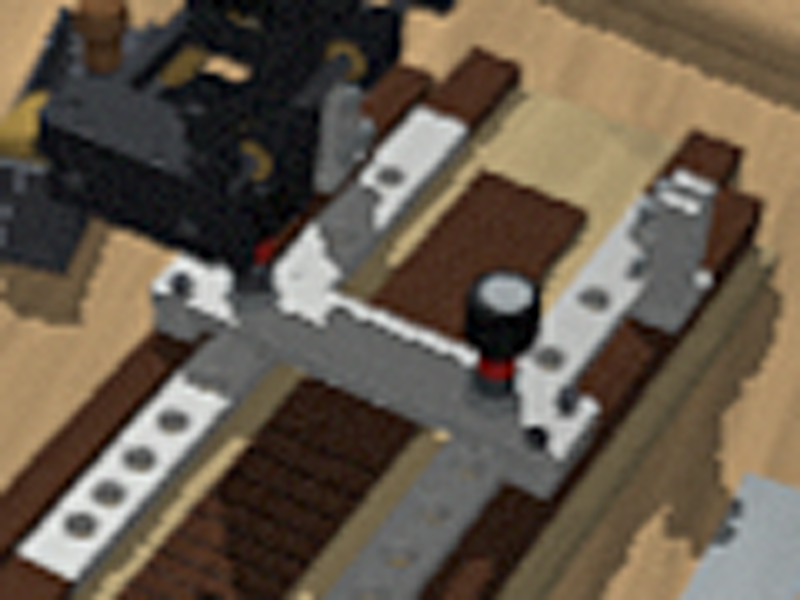

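The far plunger's red collar now shows at (265,250) and the near plunger still rides. The force began to rise at 16.2 mm of lift, so the stop is just reached. I'll firm the grip and pull slightly against the stop to confirm.

Run:
```python
from loc import *
from cell import manip,cams
manip.set_gripper(0,58)
x,y=.58657,-.0817
for z in(.0930,.0940):
    manip.move_linear([x,y,z],rate=.03);manip.dwell(.3)
    s=manip.state();print(z,round(s["clock"],2),s["tool_pos"].round(4),s["contact_force"].round(2),round(s["gripper_width"],4))
    if s["contact_force"][2]<-22:break
manip.dwell(.8);s=manip.state();print(s["clock"],s["tool_pos"].round(4),s["contact_force"].round(2))
w=cams.capture("wrist");cv2.imwrite("pics/w4.png",w["image"])
c=cams.capture("side");I=c["image"];I0=pickle.load(open("d0.pkl","rb"))["side"]["image"]
cv2.imwrite("pics/s4.png",np.hstack([cv2.resize(w["image"],(400,300)),cv2.resize(c["image"][125:275,220:420],(400,300))]))
```

```text
0.093 10.32 [ 0.5864 -0.0822  0.0903] [  9.32  -4.62 -21.75] 0.0261
0.094 10.88 [ 0.5864 -0.0822  0.0903] [ 12.41  -5.25 -25.97] 0.0265
11.675 [ 0.5864 -0.0822  0.0903] [ 13.03  -4.93 -25.61]
```

View pics/s4.png

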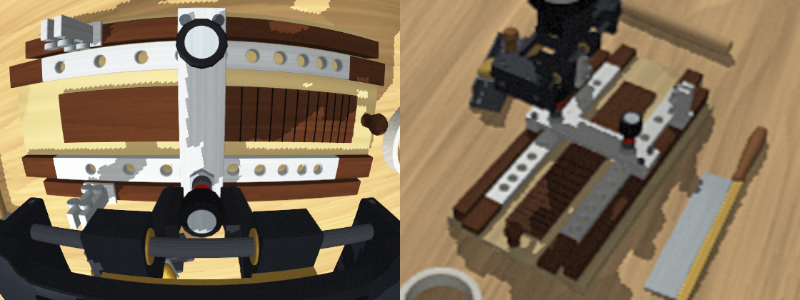

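The tool stays at 0.0903 m while the upward force rises and then holds at about 26 N, so the plunger is on its stop with no slip. The sled, near plunger and tools look unmoved. Handing in.

```bash
python3 -c "
from cell import order,manip
order.close_job();s=manip.state();print(s['clock'],s['tool_pos'],s['contact_force'])"
```

```text
the job is handed in; nothing more can be done
the job is handed in; nothing more can be done
```

The far plunger was the one that was down. I pulled its knob straight up to its stop and handed the job in with the gripper still holding it there.

- **Which one was down:** the far knob showed no red collar and its top was at 0.102 m. The near knob showed its collar and stood about 9.5 mm higher. Both wrist views and the side view put the far knob within about 1 mm; the scene view was up to 4 mm off.
- **At the stop:** the tool rose 16.3 mm from where it gripped (the text gives 16 mm). It then stayed put at 0.0903 m while the upward pull climbed to about 26 N. That held steady for 0.8 s with no sign of slipping, at a 58 N grip setting.
- **Nothing else moved, by eye:** in the last pictures the far collar shows, the near plunger is still riding, and the sled and the tools in view look unmoved. I did not measure those positions.
- **Readings that were off:**
  - The first depth estimate of the knob was about 8 mm out in y, because it only caught the side facing the cameras; I corrected it before gripping.
  - The jaws closed to 26.4 mm on a 28 mm knob.
  - A sideways force of about 13 N remained while holding.

The last clock reading before handing in was 11.7 s; after hand-in no state could be read.

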